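# Prop the cart door wider on its stay

## Robot

A 6-joint arm with a two-finger parallel gripper is mounted at the origin on the work surface. World frame = base frame: x ahead of the robot, y to its left, z up, the work surface at z = 0. Lengths are in m, angles in degrees, forces in N, time in s.
With the tool pointing down it reaches from about 0.375 to 0.9 m from the base axis. Payload 3.1 kg.
Tool frame: the origin (TCP) lies midway between the tips of the shut fingers; the grasp point (between the pads) lies 19 mm behind it; y points along the fingers, x is the direction in which the jaws open and shut, and the axes are right-handed (so a half turn about y gives the same grasp; the last joint's range is limited). The gripper opens to 87 mm and grips with 3 to 60 N. Pads are 19 mm wide; open, the fingers measure 117 mm over their backs; the gripper's body (75 mm by 190 mm) begins 51 mm behind the grasp point.
Start: joints at [55.376, 30.224, 82.088, -0, 67.689, -10.227], TCP at [0.258, 0.569, 0.223] pointing down, gripper open.
Joint ranges: [-176.69, 176.69], [-43.24, 126.21], [12.49, 139.97], [-82, 262], [0, 151.66], [-163.58, 163.58]. Speed limits (degrees/s): [159.86, 159.86, 180, 180, 180, 180].

## Interface

Orientations are given as [roll, pitch, yaw] about the fixed x, y, z axes, in that order (R = Rz(yaw) Ry(pitch) Rx(roll)).
In Python, from station import sense, vision, close_job gives the robot as it stands.
- The arm moves only by the tool apply_moves, never from a script. Its argument "increments" is a list of rows, each an object with "linear": the shift along the world's x, y, z normalised to -1 to 1, where 1 is 30 cm, a list of three; "twist": the turn about the world's z normalised to -1 to 1, where 1 is 360 degrees; "claw": the opening, from 0 (shut) to 1 (fully open). A call has 1 to 12 rows; each row shifts and turns the pose as measured when the row begins; what a row does not reach is not made up. A row lasts 1/8 s, in which the tool goes at most 62.5 mm and 10.7 degrees, less where a joint would pass 70% of its speed; a pose out of reach is approached as far as the arm can. A call with a number of a shift or a turn outside -1 to 1 is refused whole. A call with a gripper value outside its range is refused whole. The fingers move at their own pace and stop on an object; "newtons" is the grip in N (left out, the last holds). Time passes only in rows, so rows that do not move let the fingers close. It gives the time, the measured TCP pose, the force and the opening at its end, in the units of the state.
- sense(): the state, without advancing time (a new reading comes with each control period).
- vision.capture(name): name is "scene" or "top"; returns the picture (400x640x3 uint8, red, green, blue); there is no depth.
- vision.get_calibration(name): a dict with "intrinsics" (3x3 intrinsics, pixels), "R" (3x3) and "t" (3): a world point X has camera coordinates R X + t. Camera axes: x right, y down, z forward; pixel columns grow to the right and rows downward; lengths in m; the calibration is good to about 2 mm. A picture is of the moment at which its call begins. get_calibration takes no time and is no camera call.
- close_job(): hands the job in, once; it reports no verdict.
The state is a dict: "time": time; "joint_pos": joint angles; "dq": joint speeds; "joint_torque": joint torques, N m; "tcp_pos": TCP position; "tcp_rot": TCP orientation; "contact_force": force on the tool from outside, world axes, zero at the start; "ft_torque": the same for the moment, N m; "width": finger opening in m.
Only numpy, scipy, OpenCV 4.12 (cv2) and the standard library are available. Lean on these libraries where they do the work, as an engineer would, in place of code of your own. Each camera call takes 0.05 s, during which the arm holds its last target. There are 200 camera calls.

## Task

The side door of the utility cart is propped ajar by its flat steel stay, whose long slot sits over the pin on the tray rim. Lift the stay off the pin, swing the door wider with it and put the round hole next to the ball knob (the one farthest from the door) over the pin; press the stay fully down and let go. Feel for the pin gently, without forcing the stay against it, and leave the things on the tray where they are.

Things in the scene. Friction and masses are not known exactly. Their poses are not given: they have to be found in the camera images.
- cart: Grey plastic utility cart, 380 x 440 mm, fixed on the floor. Origin: centre of the tray floor (top face, about table height); x and y along its sides, z up. Tray walls rise 45 mm above the tray floor. The door is on the -y side; its vertical hinge axis stands at x = 170, y = -228 mm in this frame. Shut, the door runs from there along -x; it opens as its free end swings out to -y.
- pin_plate: Fixed steel plate, 50 x 42 mm, on the -y rim of the tray. Origin: centre of its top face, at (-26, -203, 58) mm in the cart's frame, axes parallel to it. An upright round steel pin, 9 mm in diameter, flat top 14 mm above the plate, is clamped in the plate's slot: on the origin in x but anywhere within 9 mm either way along y (not measured). The pin does not give way.
- bar: The stay: flat steel bar 26 mm wide, 5 mm thick, 290 mm long, about 0.25 kg. Origin: its pivot on the door's top edge, 220 mm from the hinge axis, 62.5 mm above the tray floor; x runs along the bar to the knob, z up. It swings freely about the vertical there and lifts about a level axis there. Through it, on its centre line: slot 36 x 12.5 mm at x = 125, round 12.5 mm holes at x = 167.5 and 210.
- stay_lift (a joint): Lift angle of the stay in rad: 0 = level, fully down (underside 2 mm above the pin plate, 12 mm below the top of the pin; it cannot go lower), growing as the knob end goes up, to 0.7. A stiff pivot: the bar stays at the angle it is left at; at the knob raising takes about 4 N, pressing down about 1 N. To clear the pin: above 0.115 with the slot, above 0.06 with the end hole.
- knob (a point): Centre of the black ball knob, 24 mm in diameter, near the free end of the stay at x = 260, 30.5 mm above the middle of the bar's thickness, on a stem 10 mm thick. 28 mm above the bar's top face. Grasp it here from above.
- hole_end (a point): Centre of the round hole at x = 210 of the bar, next to the knob, 50 mm from it: the hole to use. With it on the pin the door stands about 0.93 rad open.
- slot (a point): Centre of the long slot at x = 125 of the bar, which is over the pin at the start, with the door about 0.47 rad open. The door hinge is stiff (about 0.35 N m of friction): the door stays where it is left.
- pot: Bystander: red ceramic pot, 100 mm across, 95 mm high, standing in the tray. Origin: centre of its underside.
- jar: Bystander: glass jar with lid, 68 mm across, 95 mm high, standing in the tray. Origin: centre of its underside.
- scoop: Bystander: green plastic scoop, about 150 mm long along its y, 60 mm wide, 34 mm high, lying in the tray. Origin: under its bowl.
- stake: Bystander: bamboo stake, 310 mm long along its x, 11 mm thick, lying in the tray. Origin: its middle, underside.

How it is judged (in metres and radians):
On the way, in this order (a step that is already met when the one before it is completed fails the run):
1. the stay is lifted clear of the pin (value of joint stay_lift above 0.12 rad), for 0.1 s.
2. the hole next to the knob is over the pin and the stay is fully down (horizontal distance between hole_end and pin_plate below 0.013 m and value of joint stay_lift below 0.025 rad), for 0.2 s.
At the end, for the whole second after the job is handed in: The pin stands in the round hole next to the knob (hole centre within 13 mm, in plan, of the middle of the pin plate), the stay is fully down (lift angle below 0.025 rad), at rest and let go (all of step 2 and linear speed of bar below 0.02 m/s and contact force between the fingers and bar below 0.1 N); the robot touches nothing.
It fails at once if the stay is forced against the pin or its plate with more than 20 N (contact force between bar and pin_plate above 20 N).
It fails at once if a bystander on the tray is pushed more than 30 mm (distance of any of pot, jar, scoop, stake from where it was at the start of the episode above 0.03 m).
It fails at once if the pot or the jar is tipped (angle between any of pot, jar's own z axis and vertical above 0.35 rad).
It also fails if it takes over 54 s, if anything falls off the work surface, if the arm or the gripper's body presses on something with over 40 N, if the wrist force passes 120 N, or if a joint passes its speed limit or range.

## Working session

There is one attempt and no reset: what is moved stays moved. The work goes in short steps, Python scripts to look and compute and a tool call to move; the robot and the scene stay as the last step left them, time stands still between calls to the robot, and variables do not carry over. Pictures are saved under pics/ and viewed, about 8 in all and at most 12, crops included, and the job is handed in when it is done.

Besides the shell and the picture viewer there is one more tool, called after "Call:" as name(argument=value, ...), one argument or row to a line, values as JSON. apply_moves: Moves the arm, as the interface text tells. Its arguments: {"type":"object","properties":{"increments":{"type":"array"},"newtons":{"type":"number"}},"required":["increments"]}

```bash
mkdir -p pics; ls; python3 - <<'E'
from station import sense, vision
import cv2,numpy as np
for n in("scene","top"):
    im=vision.capture(n); cv2.imwrite(f"pics/{n}0.png",im[:,:,::-1])
    c=vision.get_calibration(n); R=np.array(c["R"]);print(n,np.round(c["intrinsics"],1).tolist(),np.round(R,3).tolist(),"cam",np.round(-R.T@np.array(c["t"]),3))
print(sense())
E
```

```text
pics
scene [[428.4, 0.0, 313.5], [0.0, 428.4, 197.6], [0.0, 0.0, 1.0]] [[0.704, 0.71, -0.014], [0.506, -0.516, -0.691], [-0.498, 0.479, -0.722]] cam [ 0.996 -0.249  0.636]
top [[376.3, 0.0, 319.0], [0.0, 376.3, 200.1], [0.0, 0.0, 1.0]] [[0.002, -1.0, -0.009], [-0.998, -0.001, -0.069], [0.069, 0.009, -0.998]] cam [0.567 0.118 0.849]
{'time': 0.1, 'joint_pos': array([ 5.53769157e+01,  3.02744295e+01,  8.21494254e+01,  1.04520787e-03,
        6.76897261e+01, -1.02280556e+01]), 'dq': array([ 0.00103255, -0.08672739, -0.22690594,  0.08954679, -0.0237927 ,
       -0.06393938]), 'joint_torque': array([-2.26274251e-04, -4.40989208e+01, -1.77151036e+01,  6.35006838e-02,
        5.33912249e-02, -4.85682858e-05]), 'tcp_pos': array([0.25773345, 0.56865536, 0.22165891]), 'tcp_rot': array([-89.97888095,   0.11160451,  65.60459416]), 'contact_force': array([ 0.55519434, -0.48844521,  0.0549359 ]), 'ft_torque': array([-0.00941393,  0.05333041,  0.01368536]), 'width': 0.08752347807267881}
```

View pics/top0.png

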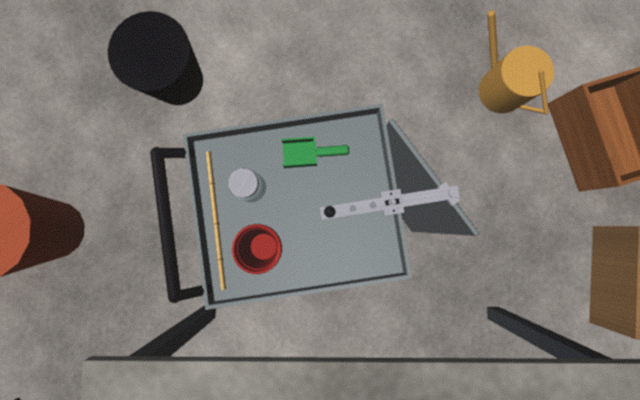

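View pics/scene0.png

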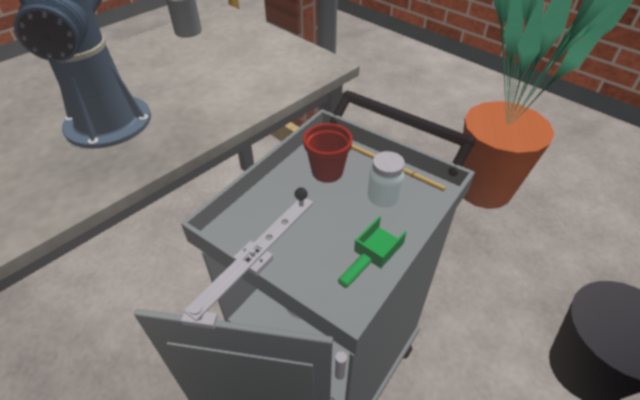

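The top view has the knob at about (330,212), the pin plate at about (392,201) and the pivot at about (453,194). The door hinge is near (388,122). I'll enlarge both pictures to measure.

```bash
python3 - <<'E'
import cv2
a=cv2.imread("pics/top0.png");cv2.imwrite("pics/top0c.png",cv2.resize(a[165:240,310:470],None,fx=5,fy=5,interpolation=cv2.INTER_CUBIC))
a=cv2.imread("pics/scene0.png");cv2.imwrite("pics/scene0c.png",cv2.resize(a[175:325,180:330],None,fx=4,fy=4,interpolation=cv2.INTER_CUBIC))
E
```

```text
(no output)
```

View pics/top0c.png

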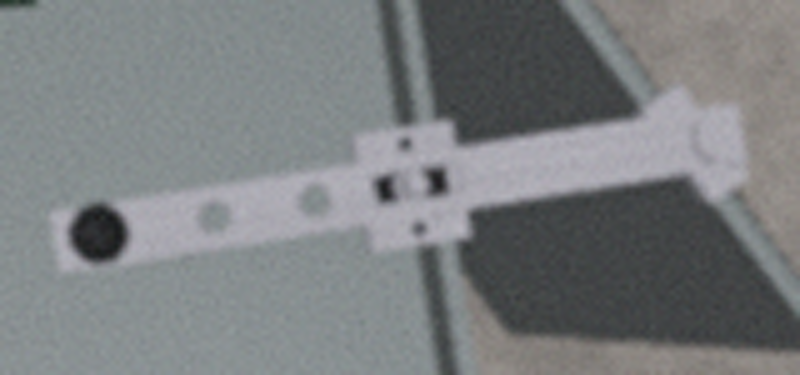

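View pics/scene0c.png

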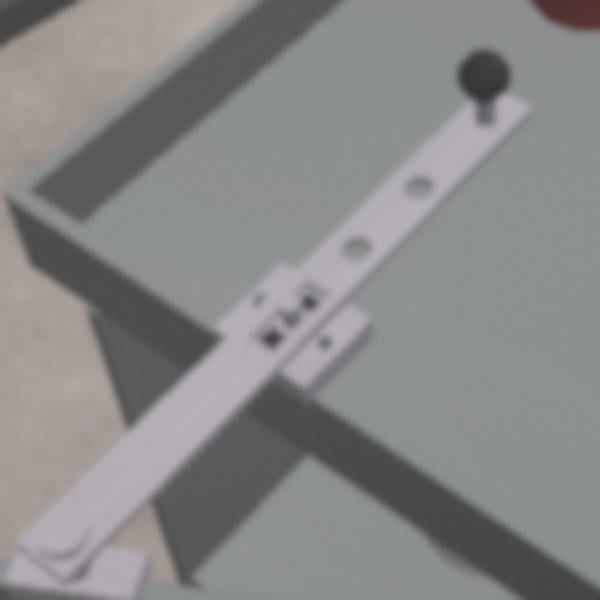

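```bash
cat > h.py <<'E'
import numpy as np
from scipy.optimize import least_squares
from station import vision
C={n:vision.get_calibration(n) for n in("scene","top")}
def proj(n,X):
    c=C[n]; q=np.array(c["intrinsics"])@(np.array(c["R"])@X+np.array(c["t"])); return q[:2]/q[2]
def Rz(a): return np.array([[np.cos(a),-np.sin(a)],[np.sin(a),np.cos(a)]])
def cart2w(p,P):  # p=[x,y,z,yaw]
    return np.r_[p[:2]+Rz(p[3])@np.array(P[:2]),p[2]+P[2]]
def pivot(th): return np.array([.17,-.228])+.22*np.array([-np.cos(th),-np.sin(th)])
def barpt(p,th,ph,lift,x,z):
    r=x*np.cos(lift)-z*np.sin(lift); v=x*np.sin(lift)+z*np.cos(lift)
    return cart2w(p,np.r_[pivot(th)+r*np.array([np.cos(ph),np.sin(ph)]),.0625+v])
E
python3 - <<'E'
from h import *
obs=[]
def f(v):
    p=v[:4];th,ph=v[4:6];r=[]
    B=lambda x,z:barpt(p,th,ph,0,x,z)
    W=lambda *P:cart2w(p,P)
    O=[("top",(329.4,211.2),B(.26,.0305)),("top",(352.4,208),B(.21,.0025)),("top",(372.6,204.8),B(.1675,.0025)),("top",(392,201.6),B(.125,.0025)),
    ("top",(392.4,201.8),W(-.026,-.203,.058)),
    ("top",(382,106),W(.19,-.22,.045)),("top",(409,274),W(-.19,-.22,.045)),("top",(187,137),W(.19,.22,.045)),("top",(208,306),W(-.19,.22,.045)),
    ("scene",(300.8,193.6),B(.26,.0305)),("scene",(284.4,221.1),B(.21,.0025)),("scene",(268.6,236.6),B(.1675,.0025)),("scene",(252.4,253.6),B(.125,.0025))]
    return np.concatenate([proj(n,X)-u for n,u,X in O])
s=least_squares(f,[.57,.2,0,.1,.47,1.6],loss="soft_l1")
print(np.round(s.x,4));print(np.round(f(s.x).reshape(-1,2),1))
p=s.x[:4];th,ph=s.x[4:6];np.save("p.npy",s.x)
print("knob",barpt(p,th,ph,0,.26,.0305),"plate",cart2w(p,(-.026,-.203,.058)),"slot",barpt(p,th,ph,0,.125,0),"pivot",barpt(p,th,ph,0,0,0))
print("bar yaw world",np.degrees(p[3]+ph))
E
```

```text
[ 0.6134  0.1745 -0.0052  0.1577  0.4612  1.574 ]
[[-0.5  0.6]
 [-0.2  0.5]
 [-0.3  0.5]
 [ 0.3  0.5]
 [ 0.1 -0.3]
 [ 0.4 -2.5]
 [ 3.3  2.9]
 [-3.1 -2.4]
 [-0.8  3.2]
 [ 0.2  0.7]
 [ 0.1  0.8]
 [ 0.3  0.7]
 [-0.   0.2]]
knob [0.5962761  0.10502071 0.08783773] plate [ 0.6196118  -0.03007588  0.05283773] slot [ 0.6178951  -0.028237    0.05733773] pivot [ 0.6379127  -0.15162378  0.05733773]
bar yaw world 99.21506640987128
```

```bash
python3 - <<'E'
from h import *
v=np.load("p.npy");p=v[:4]
pin=np.array([-.026,-.200])
from scipy.optimize import brentq
def final(pin):
    th=brentq(lambda t:np.linalg.norm(pin-pivot(t))-.21,.6,1.2);d=pin-pivot(th);return th,np.arctan2(d[1],d[0])
for py in(-.203,-.2,-.197):
    print(py,final(np.array([-.026,py])))
T,P=final(pin)
for s in np.linspace(0,1,6):
    th=v[4]+s*(T-v[4]);ph=v[5]+s*(P-v[5])
    for l in(0,.2): print(round(s,1),l,"knob",barpt(p,th,ph,l,.26,.0305).round(4),"hole",barpt(p,th,ph,l,.21,0).round(4),"yaw",np.degrees(p[3]+ph).round(1))
E
```

```text
-0.203 (0.9220354569605894, np.float64(1.8758689429614768))
-0.2 (0.9060661604165731, np.float64(1.8620078021146274))
-0.197 (0.8900560115802969, np.float64(1.848340783121773))
0.0 0 knob [0.5963 0.105  0.0878] hole [0.6043 0.0557 0.0573] yaw 99.2
0.0 0.2 knob [0.5981 0.0939 0.1389] hole [0.605  0.0515 0.0991] yaw 99.2
0.2 0 knob [0.5936 0.0868 0.0878] hole [0.6045 0.038  0.0573] yaw 102.5
0.2 0.2 knob [0.5961 0.0758 0.1389] hole [0.6054 0.0339 0.0991] yaw 102.5
0.4 0 knob [0.5925 0.0688 0.0878] hole [0.6061 0.0207 0.0573] yaw 105.8
0.4 0.2 knob [0.5955 0.058  0.1389] hole [0.6072 0.0167 0.0991] yaw 105.8
0.6 0 knob [0.5928 0.0513 0.0878] hole [0.6091 0.0041 0.0573] yaw 109.1
0.6 0.2 knob [0.5965 0.0407 0.1389] hole [6.105e-01 1.000e-04 9.910e-02] yaw 109.1
0.8 0 knob [0.5945 0.0343 0.0878] hole [ 0.6135 -0.0119  0.0573] yaw 112.4
0.8 0.2 knob [0.5987 0.0239 0.1389] hole [ 0.6151 -0.0158  0.0991] yaw 112.4
1.0 0 knob [0.5974 0.0179 0.0878] hole [ 0.6191 -0.0271  0.0573] yaw 115.7
1.0 0.2 knob [0.6023 0.0078 0.1389] hole [ 0.621  -0.0309  0.0991] yaw 115.7
```

Call:
apply_moves(
  increments=[
    {"linear":[0.113,-0.155,-0.017],"twist":-0.0157,"claw":1},
    {"linear":[0.113,-0.155,-0.017],"twist":-0.0157,"claw":1},
    {"linear":[0.113,-0.155,-0.017],"twist":-0.0157,"claw":1},
    {"linear":[0.113,-0.155,-0.017],"twist":-0.0157,"claw":1},
    {"linear":[0.113,-0.155,-0.017],"twist":-0.0157,"claw":1},
    {"linear":[0.113,-0.155,-0.017],"twist":-0.0157,"claw":1},
    {"linear":[0.113,-0.155,-0.017],"twist":-0.0157,"claw":1},
    {"linear":[0.113,-0.155,-0.017],"twist":-0.0157,"claw":1},
    {"linear":[0.113,-0.155,-0.017],"twist":-0.0157,"claw":1},
    {"linear":[0.113,-0.155,-0.017],"twist":-0.0157,"claw":1},
  ],
)

```text
time: 1.35
tcp_pos: [0.6012, 0.092, 0.1661]
tcp_rot: [-89.9, 0.2, 7.7]
contact_force: [1.2, 0.3, -0.2]
width: 0.0868
```

Call:
apply_moves(
  increments=[
    {"linear":[-0.017,0.043,-0.04],"twist":0.004,"claw":0.7},
    {"linear":[0,0,-0.08],"twist":0,"claw":0.7},
    {"linear":[0,0,-0.08],"twist":0,"claw":0.7},
    {"linear":[0,0,0],"twist":0,"claw":0.7},
  ],
)

```text
time: 1.85
tcp_pos: [0.5965, 0.102, 0.1023]
tcp_rot: [-89.9, 0.3, 8.9]
contact_force: [0.2, -0.0, 0.4]
width: 0.062
```

```bash
python3 - <<'E'
from station import *
import cv2,numpy as np
a=cv2.resize(vision.capture("scene")[120:270,200:400],None,fx=2,fy=2,interpolation=cv2.INTER_CUBIC)
b=cv2.resize(vision.capture("top")[150:250,290:423],None,fx=3,fy=3,interpolation=cv2.INTER_CUBIC)
cv2.imwrite("pics/g1.png",np.hstack([a,b])[:,:,::-1])
s=sense();print(s["tcp_pos"],s["tcp_rot"])
E
```

```text
[0.59852312 0.10196711 0.1044971 ] [-8.99152502e+01  3.96207426e-02  8.90075004e+00]
```

View pics/g1.png

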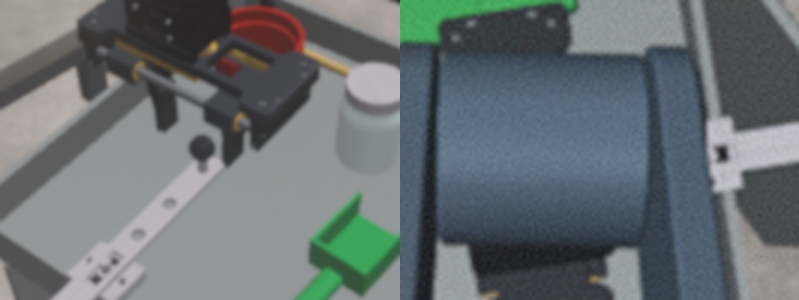

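The scene view shows the open fingers (tips near crop (165,128) and (232,163)) straddling the knob at (202,148). The arm hides the knob in the top view. I'll descend and close.

Call:
apply_moves(
  increments=[
    {"linear":[-0.005,0.01,-0.06],"twist":0.001,"claw":0.7},
    {"linear":[0,0,-0.05],"twist":0,"claw":0.7},
    {"linear":[0,0,0],"twist":0,"claw":0.7},
  ],
)

```text
time: 2.33
tcp_pos: [0.5977, 0.1061, 0.0712]
tcp_rot: [-89.9, -0.1, 9.4]
contact_force: [1.1, 0.5, 0.7]
width: 0.0611
```

Call:
apply_moves(
  increments=[
    {"linear":[-0.004,0,-0.004],"twist":0,"claw":0.2},
    {"linear":[0,0,0],"twist":0,"claw":0.2},
    {"linear":[0,0,0],"twist":0,"claw":0.1},
    {"linear":[0,0,0],"twist":0,"claw":0.1},
    {"linear":[0,0,0],"twist":0,"claw":0.1},
    {"linear":[0,0,0],"twist":0,"claw":0.1},
  ],
  newtons=20,
)

```text
time: 3.08
tcp_pos: [0.5974, 0.1059, 0.0711]
tcp_rot: [-90.0, -0.3, 9.3]
contact_force: [-0.6, 0.7, 0.3]
width: 0.0222
```

Call:
apply_moves(
  increments=[
    {"linear":[0,-0.006,0.03],"twist":0,"claw":0.1},
    {"linear":[0.001,-0.008,0.04],"twist":0,"claw":0.1},
    {"linear":[0.002,-0.01,0.05],"twist":0,"claw":0.1},
    {"linear":[0.003,-0.012,0.05],"twist":0,"claw":0.1},
    {"linear":[0,0,0],"twist":0,"claw":0.1},
  ],
  newtons=30,
)

```text
time: 3.7
tcp_pos: [0.5979, 0.0942, 0.1246]
tcp_rot: [-89.9, -0.1, 9.3]
contact_force: [-0.2, 1.3, -4.0]
width: 0.022
```

```bash
cat > shot.py <<'E'
import sys,cv2
from station import *
n,x0,y0,w,h,f=sys.argv[1],*map(int,sys.argv[2:7])
im=vision.capture("scene")[:,:,::-1]
cv2.imwrite(f"pics/{n}_full.png",im)
cv2.imwrite(f"pics/{n}.png",cv2.resize(im[y0:y0+h,x0:x0+w],None,fx=f,fy=f,interpolation=cv2.INTER_CUBIC))
s=sense();print(s["tcp_pos"].round(4),s["tcp_rot"].round(2),s["contact_force"].round(2),s["width"])
E
python3 shot.py lift 220 190 90 90 6
```

```text
[0.5974 0.0944 0.124 ] [-8.992e+01 -6.000e-02  9.340e+00] [-0.67  0.01 -4.42] 0.0219783691297343
```

View pics/lift.png

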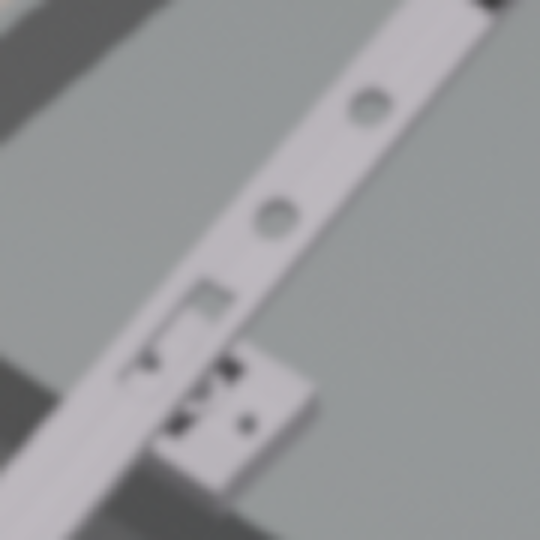

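The stay is lifted, and the mid and end holes are at crop (276,217) and (370,105). The plate slot's dark ends, at (230,368) and (178,425), put the pin base at about (204,397).

```bash
cat >> h.py <<'E'
def ray(n,u,z):
    c=C[n];R=np.array(c["R"]);o=-R.T@np.array(c["t"]);d=R.T@np.linalg.solve(np.array(c["intrinsics"]),[u[0],u[1],1.]);return o+d*(z-o[2])/d[2]
E
python3 - <<'E'
from h import *
v=np.load("p.npy");p=v[:4]
print("pin scene",ray("scene",(253.6,255.75),p[2]+.058),"plate fit",cart2w(p,(-.026,-.203,.058)),"pin top",ray("top",(391.3,201.6),p[2]+.058))
# fit bar state now: th, ph, lift
def pred(q): return np.concatenate([proj("scene",barpt(p,q[0],q[1],q[2],x,.0025)) for x in(.21,.1675)])
o=np.r_[370/6+219.6,105/6+189.6,276/6+219.6,217/6+189.6]
s=least_squares(lambda q:np.r_[pred(q)-o,(q[0]-v[4])*200],[v[4],v[5],.2]);print(s.x,s.fun)
print("knob",barpt(p,*s.x,.26,.0305))
E
```

```text
pin scene [ 0.61793042 -0.02673874  0.05283773] plate fit [ 0.6196118  -0.03007588  0.05283773] pin top [ 0.61933081 -0.02753619  0.05283773]
[0.46120077 1.57037875 0.21139049] [-0.04027921 -0.05860901  0.04636337  0.07571438 -0.00867666]
knob [0.59910114 0.09313967 0.14171191]
```

Call:
apply_moves(
  increments=[
    {"linear":[-0.003,-0.024,0],"twist":0.0038,"claw":0.1},
    {"linear":[-0.003,-0.024,0],"twist":0.0038,"claw":0.1},
    {"linear":[-0.001,-0.024,0],"twist":0.0038,"claw":0.1},
    {"linear":[-0.001,-0.024,0],"twist":0.0038,"claw":0.1},
    {"linear":[0.001,-0.024,0],"twist":0.0038,"claw":0.1},
    {"linear":[0.001,-0.024,0],"twist":0.0038,"claw":0.1},
  ],
)

```text
time: 4.5
tcp_pos: [0.5916, 0.0517, 0.1222]
tcp_rot: [-89.6, 0.3, 18.1]
contact_force: [-0.9, 2.4, -1.9]
width: 0.0215
```

Call:
apply_moves(
  increments=[
    {"linear":[0.002,-0.024,0],"twist":0.0036,"claw":0.1},
    {"linear":[0.003,-0.024,0],"twist":0.0036,"claw":0.1},
    {"linear":[0.004,-0.024,0],"twist":0.0036,"claw":0.1},
    {"linear":[0.005,-0.024,0],"twist":0.0036,"claw":0.1},
    {"linear":[0.007,-0.023,0],"twist":0.0036,"claw":0.1},
    {"linear":[0.008,-0.022,0],"twist":0.0036,"claw":0.1},
    {"linear":[0,0,0],"twist":0,"claw":0.1},
  ],
)

```text
time: 5.38
tcp_pos: [0.6008, 0.0057, 0.1221]
tcp_rot: [-89.6, 0.4, 26.5]
contact_force: [1.2, -1.0, -1.7]
width: 0.0219
```

```bash
python3 shot.py swing 200 170 120 110 5
```

```text
[0.6008 0.0058 0.1221] [-89.59   0.36  26.46] [ 1.06 -1.41 -2.89] 0.021932354211427103
```

View pics/swing.png

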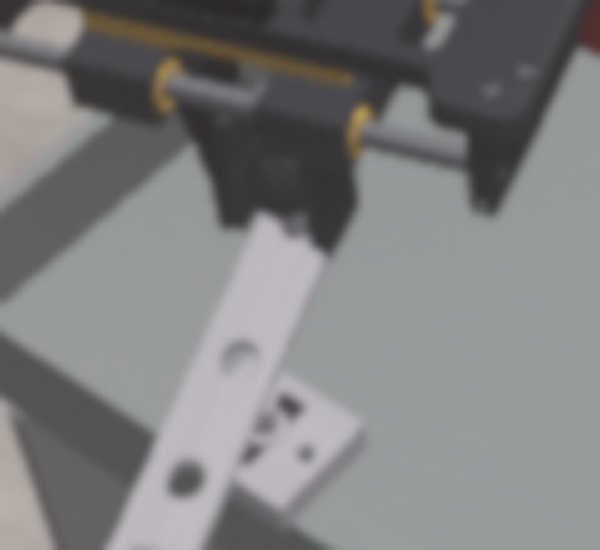

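The end hole is at crop (240,355) and the mid hole at (186,478). The pin stands between the dark spots at (290,406) and (252,455), just beside the bar.

```bash
cat > fitbar.py <<'E'
from h import *
v=np.load("p.npy");p=v[:4];PIN=np.array([.6188,-.0272])
def fit(h_end,h_mid,tcp,g=(.92,1.87,.2)):
    o=np.r_[h_end,h_mid]
    def res(q): # cart bias-free: th,ph,lift ; weak height prior from the tcp
        k=barpt(p,*q,.26,.0305)
        return np.r_[np.concatenate([proj("scene",barpt(p,*q,x,.0025)) for x in(.21,.1675)])-o,(k[2]-tcp[2]-.0175)*200,(k[:2]-tcp[:2]-[.001,-.001])*150]
    s=least_squares(res,g);q=s.x
    hole=barpt(p,*q,.21,0)
    print("q",q.round(4),"res",s.fun.round(2),"\nhole",hole.round(4),"hole if lowered",barpt(p,q[0],q[1],0,.21,0).round(4),"yaw",np.degrees(p[3]+q[1]).round(1))
    for l in(.2,.1,.06,.03,0):
        from scipy.optimize import fsolve
        a=fsolve(lambda a:barpt(p,a[0],a[1],l,.21,0)[:2]-PIN,q[:2]);k=barpt(p,*a,l,.26,.0305);k0=barpt(p,*q,.26,.0305)
        print("lift",l,"dTCP mm",((k-k0)*1000).round(1),"target tcp",(k-k0+tcp).round(4),"dyaw",np.degrees(a[1]-q[1]).round(1))
E
python3 - <<'E'
from fitbar import *
f=lambda x,y:(x/5+199.6,y/5+169.6)
fit(f(240,355),f(186,478),[.6008,.0058,.1221])
print("pin base px", proj("scene",np.r_[PIN,p[2]+.058]),"crop",(proj("scene",np.r_[PIN,p[2]+.058])-[199.6,169.6])*5,"top",(proj("scene",np.r_[PIN,p[2]+.072])-[199.6,169.6])*5)
E
```

```text
q [0.9184 1.8762 0.205 ] res [-0.02  0.3   0.02 -0.28  0.11 -0.01 -0.03] 
hole [ 0.6208 -0.0337  0.1001] hole if lowered [ 0.6189 -0.0297  0.0573] yaw 116.5
lift 0.2 dTCP mm [-1.1  7.1 -1.2] target tcp [0.5997 0.0129 0.1209] dyaw -1.5
lift 0.1 dTCP mm [ -3.1  10.3 -26.5] target tcp [0.5977 0.0161 0.0956] dyaw -0.9
lift 0.06 dTCP mm [ -3.8  11.5 -36.8] target tcp [0.597  0.0173 0.0853] dyaw -0.8
lift 0.03 dTCP mm [ -4.3  12.4 -44.5] target tcp [0.5965 0.0182 0.0776] dyaw -0.7
lift 0 dTCP mm [ -4.7  13.2 -52.3] target tcp [0.5961 0.019  0.0698] dyaw -0.7
pin base px [253.71556087 256.20906686] crop [270.57780433 433.04533432] top [265.6798356  407.85868073]
```

Call:
apply_moves(
  increments=[
    {"linear":[-0.003,0.01,-0.025],"twist":-0.001,"claw":0.1},
    {"linear":[-0.003,0.01,-0.025],"twist":-0.001,"claw":0.1},
    {"linear":[-0.003,0.008,-0.025],"twist":-0.0005,"claw":0.1},
    {"linear":[-0.002,0.007,-0.022],"twist":0,"claw":0.1},
    {"linear":[0,0,0],"twist":0,"claw":0.1},
  ],
)

```text
time: 6.05
tcp_pos: [0.5996, 0.0159, 0.0921]
tcp_rot: [-89.9, 0.2, 25.6]
contact_force: [-0.7, -0.6, 1.0]
width: 0.0221
```

```bash
python3 shot.py low 215 200 80 75 8
```

```text
[0.5997 0.0159 0.0924] [-89.89   0.14  25.56] [ 1.32 -0.44  0.64] 0.022021591954394196
```

View pics/low.png

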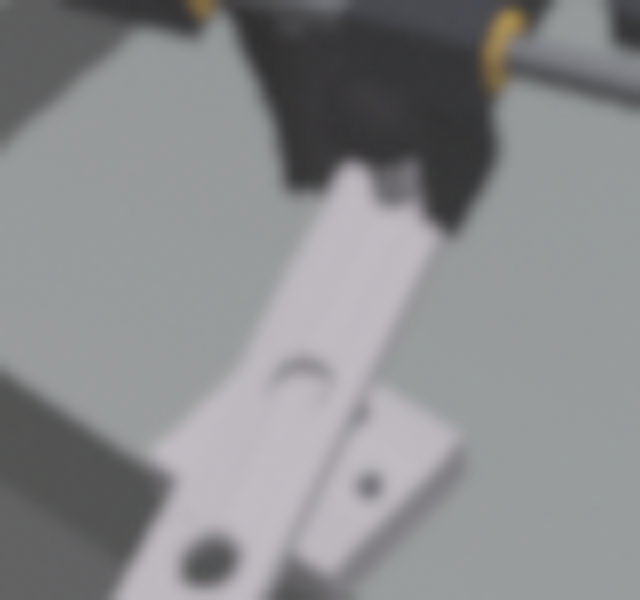

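The end hole shows as an arc with its centre at about (302,383), with the steel of the pin or plate filling it. The mid hole is at (210,558).

```bash
python3 - <<'E'
from fitbar import *
f=lambda x,y:(x/8+214.56,y/8+199.56)
fit(f(302,383),f(210,558),[.5997,.0159,.0923],(.91,1.87,.09))
E
```

```text
q [0.9034 1.8579 0.0869] res [-0.05  0.01  0.1   0.04  0.1  -0.19  0.08] 
hole [ 0.6197 -0.0272  0.0756] hole if lowered [ 0.6194 -0.0264  0.0573] yaw 115.5
lift 0.2 dTCP mm [ 1.2 -3.7 28.6] target tcp [0.6009 0.0122 0.1209] dyaw -0.5
lift 0.1 dTCP mm [-0.8 -0.5  3.4] target tcp [0.5989 0.0154 0.0957] dyaw 0.1
lift 0.06 dTCP mm [-1.5  0.7 -6.9] target tcp [0.5982 0.0166 0.0854] dyaw 0.2
lift 0.03 dTCP mm [ -2.    1.6 -14.7] target tcp [0.5977 0.0175 0.0776] dyaw 0.3
lift 0 dTCP mm [ -2.4   2.4 -22.4] target tcp [0.5973 0.0183 0.0699] dyaw 0.3
```

Call:
apply_moves(
  increments=[
    {"linear":[-0.003,0.001,-0.012],"twist":0,"claw":0.1},
    {"linear":[-0.002,0.001,-0.01],"twist":0,"claw":0.1},
    {"linear":[0,0,0],"twist":0,"claw":0.1},
  ],
)

```text
time: 6.48
tcp_pos: [0.5982, 0.0166, 0.0859]
tcp_rot: [-89.9, 0.1, 25.6]
contact_force: [0.7, -0.7, 1.7]
width: 0.0221
```

Call:
apply_moves(
  increments=[
    {"linear":[0,0.001,-0.008],"twist":0,"claw":0.1},
    {"linear":[0,0,0],"twist":0,"claw":0.1},
  ],
)

```text
time: 6.72
tcp_pos: [0.598, 0.017, 0.0834]
tcp_rot: [-89.9, 0.1, 25.6]
contact_force: [0.8, 1.2, 1.0]
width: 0.0221
```

Call:
apply_moves(
  increments=[
    {"linear":[0,0.001,-0.008],"twist":0,"claw":0.1},
    {"linear":[0,0,0],"twist":0,"claw":0.1},
  ],
)

```text
time: 6.98
tcp_pos: [0.5978, 0.0173, 0.0809]
tcp_rot: [-89.9, 0.1, 25.6]
contact_force: [-0.3, -1.2, 0.6]
width: 0.022
```

Call:
apply_moves(
  increments=[
    {"linear":[0,0.001,-0.008],"twist":0,"claw":0.1},
    {"linear":[0,0.001,-0.008],"twist":0,"claw":0.1},
    {"linear":[0,0,0],"twist":0,"claw":0.1},
  ],
)

```text
time: 7.35
tcp_pos: [0.5976, 0.0181, 0.0757]
tcp_rot: [-89.9, 0.2, 25.6]
contact_force: [-0.9, -1.0, 0.8]
width: 0.0221
```

Call:
apply_moves(
  increments=[
    {"linear":[0,0.001,-0.008],"twist":0,"claw":0.1},
    {"linear":[0,0,-0.006],"twist":0,"claw":0.1},
    {"linear":[0,0,0],"twist":0,"claw":0.1},
  ],
)

```text
time: 7.72
tcp_pos: [0.5974, 0.0185, 0.0712]
tcp_rot: [-89.8, 0.2, 25.6]
contact_force: [-0.7, -0.9, 1.4]
width: 0.0221
```

Call:
apply_moves(
  increments=[
    {"linear":[0,0,-0.006],"twist":0,"claw":0.1},
    {"linear":[0,0,0],"twist":0,"claw":0.1},
  ],
)

```text
time: 7.98
tcp_pos: [0.5973, 0.0187, 0.0693]
tcp_rot: [-89.8, 0.2, 25.6]
contact_force: [-0.2, -0.6, 1.2]
width: 0.022
```

Call:
apply_moves(
  increments=[
    {"linear":[0,0,-0.006],"twist":0,"claw":0.1},
    {"linear":[0,0,0],"twist":0,"claw":0.1},
  ],
)

```text
time: 8.22
tcp_pos: [0.5973, 0.0188, 0.0675]
tcp_rot: [-89.8, 0.2, 25.6]
contact_force: [-1.9, 0.2, 2.6]
width: 0.022
```

```bash
python3 shot.py down 205 195 90 85 7
```

```text
[0.5973 0.0188 0.0675] [-89.81   0.19  25.57] [-0.65 -0.74  1.57] 0.022177136984678776
```

View pics/down.png

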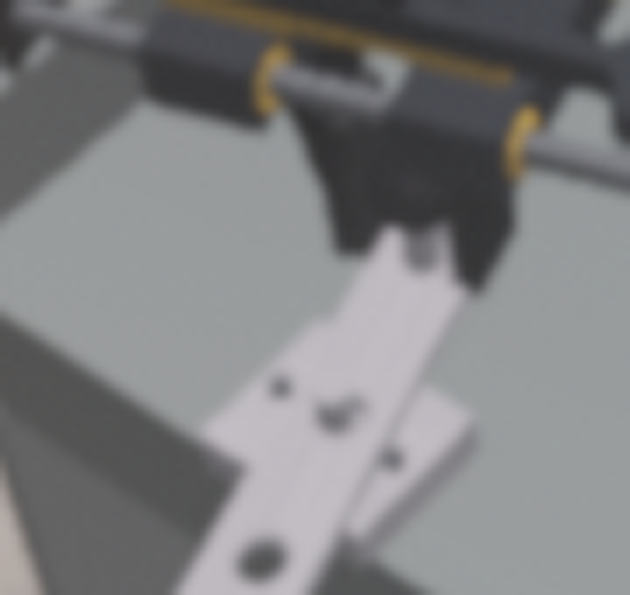

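The pin now stands up through the end hole at about (340,408), and the mid hole is at (262,560). I'll press a little more to find the stop.

Call:
apply_moves(
  increments=[
    {"linear":[0,0,-0.006],"twist":0,"claw":0.1},
    {"linear":[0,0,0],"twist":0,"claw":0.1},
  ],
)

```text
time: 8.52
tcp_pos: [0.5973, 0.019, 0.0659]
tcp_rot: [-89.8, 0.2, 25.6]
contact_force: [-0.3, -0.4, 2.6]
width: 0.022
```

```bash
python3 - <<'E'
from fitbar import *
from scipy.optimize import fsolve
for l in(0,.01,.02,.03):
    a=fsolve(lambda a:barpt(p,a[0],a[1],l,.21,0)[:2]-PIN,[.905,1.86]);c=lambda x:((proj("scene",barpt(p,*a,l,x,.0025))-[204.57,194.57])*7).round(0)
    print(l,c(.1675),c(.21),"end",c(.29))
E
```

```text
0 [261. 558.] [341. 414.] end [474. 172.]
0.01 [260. 554.] [340. 409.] end [473. 164.]
0.02 [259. 549.] [338. 404.] end [472. 157.]
0.03 [258. 545.] [337. 398.] end [471. 150.]
```

Call:
apply_moves(
  increments=[
    {"linear":[0,0,-0.007],"twist":0,"claw":0.1},
    {"linear":[0,0,0],"twist":0,"claw":0.1},
  ],
)

```text
time: 8.78
tcp_pos: [0.5976, 0.0193, 0.0639]
tcp_rot: [-89.8, 0.1, 25.5]
contact_force: [-1.0, 0.3, 4.0]
width: 0.0217
```

The mid hole position matches a lift of 0, and the force is now rising (4 N), so the stay is on its stop. I'll release, rise and check.

Call:
apply_moves(
  increments=[
    {"linear":[0,0,0.003],"twist":0,"claw":0.6},
    {"linear":[0,0,0],"twist":0,"claw":0.6},
    {"linear":[0,0,0],"twist":0,"claw":0.6},
    {"linear":[0,0,0.03],"twist":0,"claw":0.6},
    {"linear":[0,0,0.08],"twist":0,"claw":0.6},
    {"linear":[0,0,0.15],"twist":0,"claw":0.6},
    {"linear":[-0.05,0.1,0.15],"twist":0,"claw":0.6},
    {"linear":[-0.1,0.2,0.1],"twist":0,"claw":0.6},
    {"linear":[-0.1,0.2,0],"twist":0,"claw":0.6},
    {"linear":[-0.1,0.2,0],"twist":0,"claw":0.6},
    {"linear":[0,0,0],"twist":0,"claw":0.6},
  ],
)

```text
time: 10.15
tcp_pos: [0.4978, 0.2176, 0.2209]
tcp_rot: [-89.8, -0.3, 25.3]
contact_force: [0.3, -0.9, 0.2]
width: 0.052
```

```bash
python3 shot.py end 150 100 320 220 2; python3 - <<'E'
import cv2,numpy as np
from station import vision
im=cv2.imread("pics/end_full.png"); t=vision.capture("top")[:,:,::-1]
a=cv2.resize(im[185:295,195:325],None,fx=4,fy=4,interpolation=cv2.INTER_CUBIC)
b=cv2.resize(t[100:320,180:500],(640*440//440//1,440))
cv2.imwrite("pics/end2.png",cv2.resize(np.hstack([a,b]),None,fx=.68,fy=.68,interpolation=cv2.INTER_AREA))
E
```

```text
[0.4995 0.216  0.221 ] [-89.88  -0.32  25.18] [ 0.08 -1.09  0.49] 0.052039326087573085
```

View pics/end2.png

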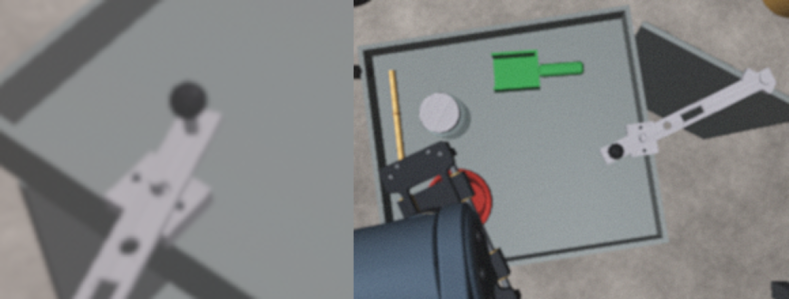

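The pin stands in the end hole with the knob free, and the tray items are where they were. I'll check the lift from the knob pixel, then hand in if it agrees.

```bash
python3 - <<'E'
from fitbar import *
from scipy.optimize import fsolve
import cv2
im=cv2.imread("pics/end_full.png",0)[205:240,250:280]
m=(im<75).astype(np.uint8);n,L,S,c=cv2.connectedComponentsWithStats(m);i=1+S[1:,4].argmax();print("knob px",c[i]+[250,205],S[i])
for l in(0,.02,.04):
    a=fsolve(lambda a:barpt(p,a[0],a[1],l,.21,0)[:2]-PIN,[.905,1.86]);print(l,proj("scene",barpt(p,*a,l,.26,.0305)))
E
```

```text
knob px [263.54385965 221.62280702] [  8  11  12  13 114]
0 [263.87697658 220.99817688]
0.02 [263.42620362 219.24684104]
0.04 [262.9736085  217.49119627]
```

The knob is at row 221.6. The model gives 221.0 at lift 0 and 219.2 at lift 0.02, so the stay is fully down.

```bash
python3 -c "
from station import close_job
print(close_job())"
```

```text
the job is handed in; nothing more can be done
None
```

I moved the stay to its new position and handed the job in after about 10 s of the 54 s allowed. I gripped the knob and lifted the stay to about 0.21 rad. I then swung the door out to about 0.9 rad and lowered the end hole onto the pin in steps of about 2 mm. Finally I pressed the stay to its stop, let go and backed the arm away.

- **Fit:** the last pictures show the pin standing through the hole next to the knob. After release, the knob was at image row 221.6. The model gives 221.0 for a level stay and 219.2 for 0.02 rad of lift, so the stay is fully down.
- **Forces:** the wrist readings stayed at about 4.5 N or less throughout. They do not measure the force between the stay and the pin directly.
- **Tray items:** the jar, scoop and stake looked unmoved in the last top view. The arm partly covered the pot there, but what showed of it looked in place.
- **Disagreement:** while I pressed at the end, the gripper went about 7 mm lower than its height at the first grasp, with only a small force. I took this as the fingers slipping on the ball, because the pictures showed the stay level.

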